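# Pop the bush and trap it

## Task

Two identical spring ejectors stand on the parts counter; work the one loaded with the round bush. With one fingertip press its black pad all the way down, and with the other finger, standing in the trough ahead of the bush, trap the bush as it pops out, before it slides away. Lift nothing, leave the other ejector and everything else where it is, and finish while still holding: pad held down, bush upright in the trough, resting against the finger.

Things in the scene. Friction and masses are not known exactly. Their poses are not given: they have to be found in the camera images.
- ejector_r: spring ejector fixed to the counter, loaded with the round bush. Origin on the counter surface below the bush's start; x along the trough, the way the bush shoots out (roughly away from the robot), y across, z up. Steel deck 54 mm wide, x -95 to +85 mm, top z = 30; spring housing x -95 to -35, top z = 63; on the -y side a fixed block (x 21 to 71, y -27 to -72, top z = 34) under the pad
- trough_r (a point): point on the deck on the trough's centre line level with the pad (x = 46, y = 0, z = 30 mm in the ejector's frame): the place for the trapping finger. The trough is 44 mm wide inside, walls 5 mm thick with tops 8 mm above the deck, open at the end 39 mm beyond this point. The resting bush's front is 26 mm behind it. Clear space above
- pad_r_top (a point): middle of the top face of the black press pad, 30 mm along the trough by 26 mm across, in the ejector's frame at x = 46, y = -54 mm, z = 54 mm when up, 42 when fully down: 54 mm sideways of point trough_r, so one fingertip can press while the other, 12 mm above the deck, stands in the trough
- pad_r (a joint): travel of that pad, m: 0 up, 0.012 fully down. Spring 2 N at the start, 4 N at the end, plus up to 3 N of rubbing until the bush is let go. It lowers a catch blade (9 mm above the deck, just ahead of the bush); at about 9 mm of travel the bush is let go. Released pads spring up again
- pusher_r (a joint): travel of the sprung pusher plate behind the bush, m: 0 loaded, 0.040 fully out. Pushes with 4.5 N at 0, 3 N at the end. Let go, the bush shoots off at once at up to 1 m/s and slides on out of the open end; a finger already standing in the trough stops it and the pusher then keeps it pressed against that finger
- bush_center (a point): centre (half-way up) of the round aluminium bush: upright cylinder, 40 mm diameter, 40 mm tall, about 150 g, loose on the deck between pusher and catch; starts at x = 0, y = 0, z = 50 mm in the ejector's frame; a dark bore 24 mm across shows on its top
- bush: the same bush; origin at the centre of its underside, z up along its axis
- ejector_s: an identical spring ejector, same frame and sizes, loaded with the square block: leave alone
- pad_s (a joint): travel of the press pad of the square block's ejector, m: leave at 0
- block_center (a point): centre of the square aluminium block, 40 x 40 x 40 mm, loaded in the other ejector: leave alone
- flange: bystander: round steel flange, 60 mm across the foot, 32 mm tall; origin at the centre of its underside
- sealant: bystander: small white screw-top jar, 44 mm across, 85 mm tall; origin at the centre of its underside
- tape: bystander: roll of clear tape lying flat, 90 mm across, 48 mm tall; origin at the centre of its underside
- spray: bystander: upright spray can, 54 mm across, 150 mm tall; origin at the centre of its underside
- wrench: bystander: steel wrench lying flat
- carton: bystander: small cardboard carton, 110 x 75 x 55 mm; origin at the centre of its underside
- marker: bystander: black marker pen lying flat, 14 mm thick, 134 mm long over its round ends; origin at the centre of its underside
Not all that is in view belongs to the job. Leave any green look-alike of the bush alone.

How it is judged:
By the outcome, as a careful person would: the job done as asked, in the order asked, and still so for the second after the job is handed in, while the arm keeps its last pose, push and grip.
It also fails if it takes over 40 s, if anything falls off the work surface, if the arm or the gripper's body presses on something with over 40 N, if the wrist force passes 120 N, or if a joint passes its speed limit or range.

## Robot

A 6-joint arm with a two-finger parallel gripper is mounted at the origin on the work surface. World frame = base frame: x ahead of the robot, y to its left, z up, the work surface at z = 0. Lengths are in mm, angles in rad, forces in N, time in s.
With the tool pointing down it reaches from about 275 to 875 mm from the base axis. Payload 12.5 kg.
Tool frame: the origin (TCP) lies on the mounting face of the last link; the fingertips stand env.tcp_to_tips ahead of it and the grasp point (between the pads) lies 155 mm ahead of it (env.tcp_to_tips is the distance from the TCP to the fingertips, in mm); z points along the fingers, y is the direction in which the jaws open and shut (so a half turn about z gives the same grasp; the last joint's range is limited). The gripper opens to 85 mm and grips with 20 to 120 N. Pads are 22 mm wide; open, the fingers measure 114 mm over their backs; the gripper's body (76 mm by 85 mm) begins 54 mm behind the grasp point. The pads swing forward as they close: fully open they stand 13 mm farther back than shut.
Start: joints at [-1.271, 0.351, 1.652, -0, 1.139, -0.085], TCP at [206.474, -509.759, 404.69] pointing down, gripper open.
Joint ranges: [-2.75, 2.75], [-0.79, 2.1], [0.01, 2.65], [-1.57, 4.71], [0.07, 3.14], [-2.87, 2.87]. Speed limits (rad/s): [2.22, 2.22, 2.79, 3.14, 3.14, 3.14].

## Interface

Orientations are given as a unit quaternion [w, x, y, z].
In Python, from rig import env gives the robot as it stands. The module is installed in compiled form; this text tells all that it offers.
- The arm moves only by the tool apply_moves, never from a script. Its argument "deltas" is a list of rows, each a list of 7 numbers: the shift along the tool's x, y, z in mm, then the turn, a rotation vector about the tool's x, y, z in rad, then the opening, from 0 (shut) to 1 (fully open). In form: [[dx, dy, dz, ax, ay, az, jaw], ...]. A call has 1 to 8 rows; each row is the pose to reach, as a shift and turn from the pose measured when the call began, along the tool's axes at that moment; what a row does not reach only later rows make up. A row lasts 1/12 s, in which the tool goes at most 41.7 mm and 7.16 degrees, less where a joint would pass 70% of its speed; a pose out of reach is approached as far as the arm can. A call with a gripper value outside its range is refused whole. The fingers move at their own pace and stop on an object; "force" is the grip in N (left out, the last holds). Time passes only in rows, so rows that repeat a pose let the fingers close. It gives the time, the measured TCP pose, the force and the opening at its end, in the units of the state.
- env.state(): the state, without advancing time (a new reading comes with each control period).
- env.camera(name): name is "scene" or "top" or "wrist"; returns the picture (400x640x3 uint8, red, green, blue); there is no depth.
- env.get_calibration(name): a dict with "mtx" (3x3 intrinsics, pixels), "D" ([k1, k2, p1, p2, k3] as OpenCV has them; the pictures are not rectified), "rvec" (rotation vector, rad) and "tvec" (3), from world to camera coordinates, as OpenCV has them; the wrist camera has in their place "mount" (4x4, takes a point from camera to tool coordinates, whose origin is the TCP and whose axes are the flange's). Camera axes: x right, y down, z forward; pixel columns grow to the right and rows downward; lengths in mm; the calibration is good to about 2 mm. A picture is of the moment at which its call begins: read the wrist's pose just before it. get_calibration takes no time and is no camera call.
- env.hand_in(): hands the job in, once; it reports no verdict.
The state is a dict: "time": time; "qpos": joint angles; "joint_velocities": joint speeds; "effort": joint torques, N m; "ee_pos": TCP position; "eef_rot": TCP orientation; "force": force on the tool from outside, world axes, zero at the start; "ft_torque": the same for the moment, N m; "finger_gap": finger opening in mm.
Only numpy, scipy, OpenCV 4.12 (cv2) and the standard library are available. Lean on these libraries where they do the work, as an engineer would, in place of code of your own. Each camera call takes 0.05 s, during which the arm holds its last target.

## Working session

There is one attempt and no reset: what is moved stays moved. The work goes in short steps, Python scripts to look and compute and a tool call to move; the robot and the scene stay as the last step left them, time stands still between calls to the robot, and variables do not carry over. Pictures are saved under pics/ and viewed, and the job is handed in when it is done.

Besides the shell and the picture viewer there is one more tool, called after "Call:" as name(argument=value, ...), one argument or row to a line, values as JSON. apply_moves: Moves the arm, as the interface text tells. Its arguments: {"type":"object","properties":{"deltas":{"type":"array"},"force":{"type":"number"}},"required":["deltas"]}

```bash
mkdir -p pics
cat > h.py <<'E'
import numpy as np, cv2
from rig import env
def save(n,im): cv2.imwrite(f'pics/{n}.png',cv2.cvtColor(im,cv2.COLOR_RGB2BGR))
E
python3 - <<'E'
from h import *
print(env.state()); print(env.tcp_to_tips)
for n in ['scene','top','wrist']:
    im=env.camera(n); save(n+'0',im); np.save(f'{n}0.npy',im)
    c=env.get_calibration(n); print(n,{k:np.round(np.array(v),4).tolist() for k,v in c.items()})
E
```

```text
{'time': 0.0, 'qpos': array([-1.27060687e+00,  3.51265541e-01,  1.65242538e+00,  4.44440871e-06,
        1.13909667e+00, -8.46412754e-02]), 'joint_velocities': array([-0.0011977 ,  0.00079622, -0.00014046, -0.00100574, -0.00124631,
        0.00114678]), 'effort': array([ 2.47263415e-04, -5.06103981e+01, -2.91405255e+01, -9.69071607e-05,
        4.56007881e-03,  1.54215627e-06]), 'ee_pos': array([ 206.43722259, -509.65325774,  404.14175839]), 'eef_rot': array([-5.94215000e-04,  9.81545210e-01,  1.91229296e-01, -6.22605410e-05]), 'force': array([-0.45696572, -0.20129461, -0.41415811]), 'ft_torque': array([ 0.05720937,  0.03728957, -0.01040777]), 'finger_gap': 85.27693347444999}
173.4
scene {'mtx': [[445.5982, 0.0, 316.011], [0.0, 445.5982, 192.2972], [0.0, 0.0, 1.0]], 'D': [0.0305, 0.0, 0.0, 0.0, 0.0], 'rvec': [2.2426, 0.8051, -0.3584], 'tvec': [-435.7977, -237.7205, 1539.7358]}
top {'mtx': [[391.9206, 0.0, 316.0721], [0.0, 391.9206, 200.8736], [0.0, 0.0, 1.0]], 'D': [-0.0545, 0.0, 0.0, 0.0, 0.0], 'rvec': [2.1356, -2.1873, 0.119], 'tvec': [-14.5787, 601.7296, 1271.2669]}
wrist {'mtx': [[342.6244, 0.0, 320.6569], [0.0, 342.6244, 197.2029], [0.0, 0.0, 1.0]], 'D': [-0.0354, 0.0, 0.0, 0.0, 0.0], 'mount': [[0.0003, -0.9637, -0.2668, 68.6759], [1.0, 0.0004, -0.0003, -0.2882], [0.0004, -0.2668, 0.9637, 30.6428], [0.0, 0.0, 0.0, 1.0]]}
```

View pics/scene0.png

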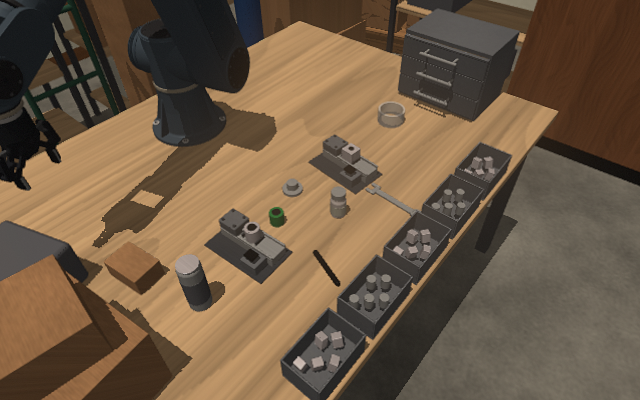

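View pics/top0.png

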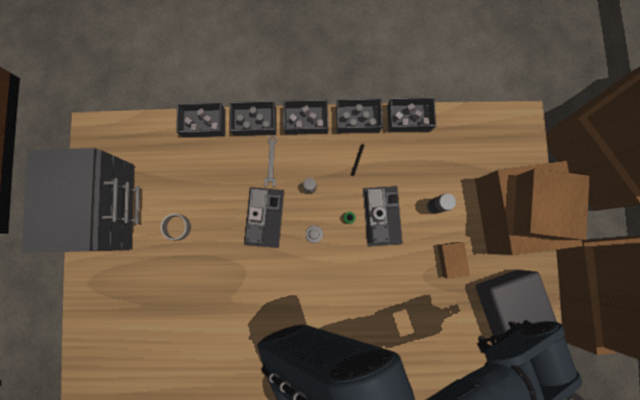

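View pics/wrist0.png

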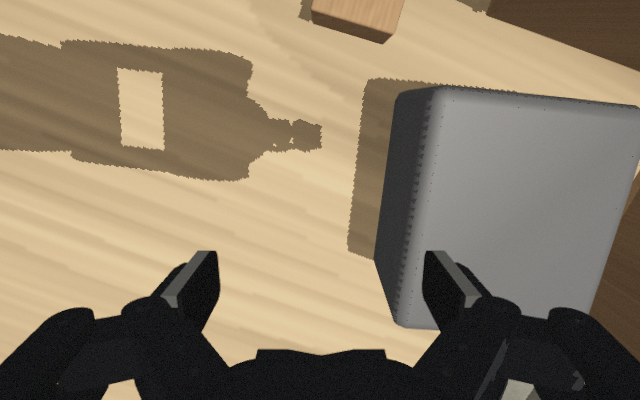

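The scene view shows two ejectors, near (345,165) and (248,243). In the top view they are at (265,216) and (383,215), with a green ring at (348,217) and a flange at (314,234). I'll crop both closely to choose between them.

Run:
```python
from h import *
t=np.load('top0.npy'); s=np.load('scene0.npy')
a=cv2.resize(t[175:255,230:310],(400,400),interpolation=cv2.INTER_CUBIC)
b=cv2.resize(t[175:255,340:420],(400,400),interpolation=cv2.INTER_CUBIC)
save('ct',np.hstack([a,b]))
a=cv2.resize(s[125:205,300:400],(400,320),interpolation=cv2.INTER_CUBIC)
b=cv2.resize(s[200:280,200:300],(400,320),interpolation=cv2.INTER_CUBIC)
save('cs',np.hstack([a,b]))
```

```text
(no output)
```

View pics/ct.png

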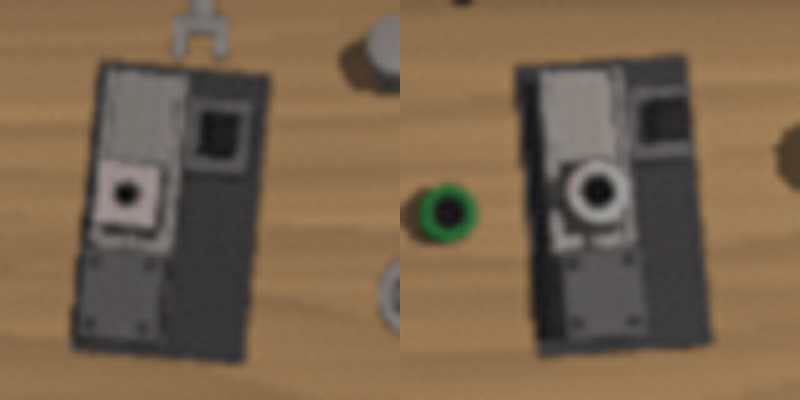

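View pics/cs.png

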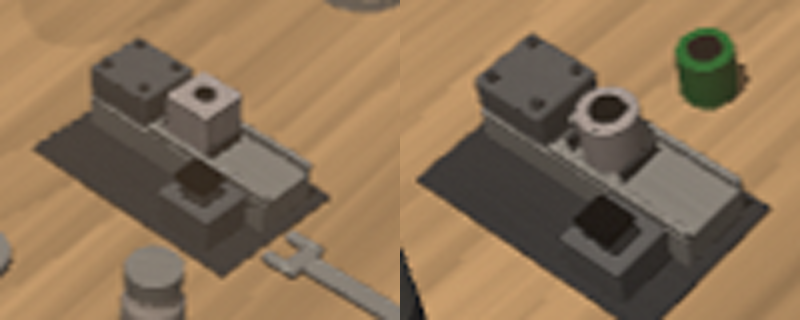

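The right-hand one holds the round bush, with its bore at top px (379,213) and its pad at (393,199). The left one holds the square block at (256,213), and the green look-alike is at (348,217). I'll make a rough estimate by casting rays, then refine it with a wrist view.

```bash
cat >> h.py <<'E'
from scipy.spatial.transform import Rotation as R
def campose(n,st=None):
    c=env.get_calibration(n)
    if n=='wrist':
        q=np.array(st['eef_rot']); T=np.eye(4); T[:3,:3]=R.from_quat(q[[1,2,3,0]]).as_matrix(); T[:3,3]=st['ee_pos']
        M=T@np.array(c['mount']); return c,M[:3,:3],M[:3,3]
    r=cv2.Rodrigues(np.array(c['rvec'],float))[0]; t=np.array(c['tvec'],float).ravel()
    return c,r.T,-r.T@t
def ray(n,px,z,st=None):
    c,Rm,o=campose(n,st)
    p=cv2.undistortPoints(np.array(px,float).reshape(-1,1,2),np.array(c['mtx'],float),np.array(c['D'],float)).reshape(-1,2)
    d=np.c_[p,np.ones(len(p))]@Rm.T
    return o+d*((np.asarray(z)-o[2])/d[:,2])[:,None]
def proj(n,P,st=None):
    c,Rm,o=campose(n,st)
    Rc=Rm.T; return cv2.projectPoints(np.array(P,float).reshape(-1,3),cv2.Rodrigues(Rc)[0],-Rc@o,np.array(c['mtx'],float),np.array(c['D'],float))[0].reshape(-1,2)
E
python3 - <<'E'
from h import *
t=ray('top',[[379.4,213],[393.5,199]],[70,54]); print('top bush,pad',t.round(1))
# scene crops: bush bore (606-400)/4+200,108/4+200 ; pad (606-400)/4+200, 222/4+200
s=ray('scene',[[251.5,227],[251.5,255.5]],[70,54]); print('scene',s.round(1))
st=env.state(); print('wrist cam rel',campose('wrist',st)[1:])
E
```

```text
top bush,pad [[ 552.8 -232.5   70. ]
 [ 599.  -283.4   54. ]]
scene [[ 555.4 -232.3   70. ]
 [ 608.6 -286.6   54. ]]
wrist cam rel (array([[ 0.37568882, -0.89302414, -0.24772119],
       [-0.92674492, -0.36240064, -0.09904355],
       [-0.00132603,  0.26678391, -0.96375546]]), array([ 270.00068433, -483.59709721,  373.64839791]))
```

Call:
apply_moves(
  deltas=[
    [41,-8,2,0,0,0.04,0.47],
    [82,-16,4,0,0,0.08,0.47],
    [123,-24,6,0,0,0.12,0.47],
    [164,-32,8,0,0,0.16,0.47],
    [205,-40,10,0,0,0.2,0.47],
    [246,-48,12,0,0,0.24,0.47],
    [287,-56,14,0,0,0.28,0.47],
    [320,-64,16,0,0,0.33,0.47],
  ],
)

```text
time: 0.82
ee_pos: [481.0, -328.4, 388.1]
eef_rot: [-0.001, 1.0, 0.027, -0.0]
force: [-0.9, 0.9, -1.0]
finger_gap: 39.9
```

Call:
apply_moves(
  deltas=[
    [34,-21,6,0,0,0,0.47],
    [68,-42,12,0,0,0,0.47],
    [103,-65,18,0,0,0,0.47],
    [103,-65,18,0,0,0,0.47],
    [103,-65,18,0,0,0,0.47],
  ],
)

```text
time: 1.23
ee_pos: [581.4, -256.5, 369.2]
eef_rot: [-0.001, 1.0, 0.028, -0.001]
force: [-0.5, -0.6, -0.2]
finger_gap: 40.1
```

Run:
```python
from h import *
import json
st=env.state(); im=env.camera('wrist'); save('w1',im); np.save('w1.npy',im)
json.dump({k:np.array(v).tolist() for k,v in st.items()},open('w1.json','w'))
print(st['ee_pos'],st['eef_rot'],st['finger_gap'],env.tcp_to_tips, st['force'])
print('tips px',proj('wrist',[st['ee_pos']+R.from_quat(st['eef_rot'][[1,2,3,0]]).apply([0,y,env.tcp_to_tips]) for y in(-27,27)],st).round(0))
```

```text
[ 581.43343566 -256.46405798  369.15697052] [-8.60374844e-04  9.99598112e-01  2.83261076e-02 -7.10663870e-04] 40.10822463113482 173.4 [-0.46788554 -0.60722641 -0.23891287]
tips px [[263. 258.]
 [381. 258.]]
```

View pics/w1.png

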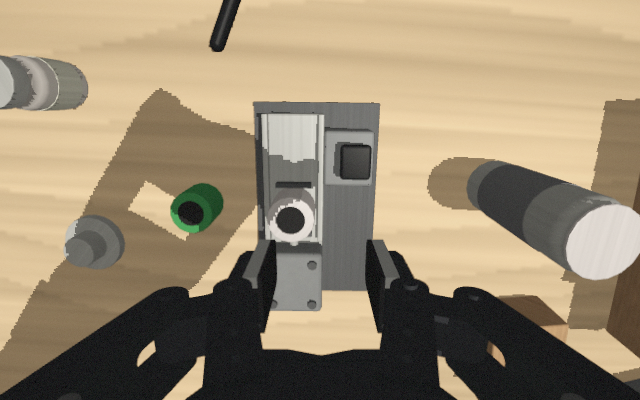

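The wrist view shows the round bush (bore ~ (291,219)), its trough ahead of it (columns 262–323), the black pad at (355,162), and the fingertips at rows ~240. Next I'll measure these points.

Run:
```python
from h import *
import json
st={k:np.array(v) for k,v in json.load(open('w1.json')).items()}
im=np.load('w1.npy'); g=im.max(2)
save('c1',cv2.resize(im[90:320,230:400],None,fx=3,fy=2.6,interpolation=cv2.INTER_CUBIC)[:600])
def blob(x0,x1,y0,y1,th):
    m=(g[y0:y1,x0:x1]<th).astype(np.uint8); n,l,s,c=cv2.connectedComponentsWithStats(m); i=1+np.argmax(s[1:,4]); return s[i]+np.array([x0,y0,0,0,0]),c[i]+[x0,y0]
for th in(45,60): print(th,blob(270,312,205,238,th),blob(325,385,130,185,th))
b=ray('wrist',[[291,219]],70,st)[0]
for th in (50,):
    pb=blob(270,312,205,238,th)[1]; pp=blob(325,385,130,185,th)[1]
    B=ray('wrist',[pb],70,st)[0]; P=ray('wrist',[pp],54,st)[0]; print(B,P)
    v=(P-B)[:2]; print('dist',np.linalg.norm(v),'exp',np.hypot(46,54),'yaw deg',np.degrees(np.arctan2(v[1],v[0])-np.arctan2(-54,46)))
# plate corners
print(ray('wrist',[[254,102],[380,103],[375,290]],2,st).round(1))
# yaw from trough wall edges (top z38) rough
e=ray('wrist',[[262,115],[262,170],[322,115],[322,180]],38,st); print(e.round(1))
```

```text
45 (array([280, 212,   2,   1,   2]), array([280.5, 212. ])) (array([340, 145,  31,  34, 160]), array([347.75625, 158.7875 ]))
60 (array([277, 207,  27,  26, 548]), array([290.1770073 , 219.75547445])) (array([340, 144,  31,  35, 377]), array([351.04244032, 162.28381963]))
[ 553.98405213 -230.84469163   70.        ] [ 604.70423943 -277.89466781   54.        ]
dist 69.1826398608263 exp 70.9365914038728 yaw deg 6.723748003496702
[[ 646.3 -187.9    2. ]
 [ 652.1 -307.5    2. ]
 [ 453.3 -322.5    2. ]]
[[ 636.2 -201.7   38. ]
 [ 588.3 -202.3   38. ]
 [ 639.1 -253.    38. ]
 [ 582.3 -256.3   38. ]]
```

View pics/c1.png

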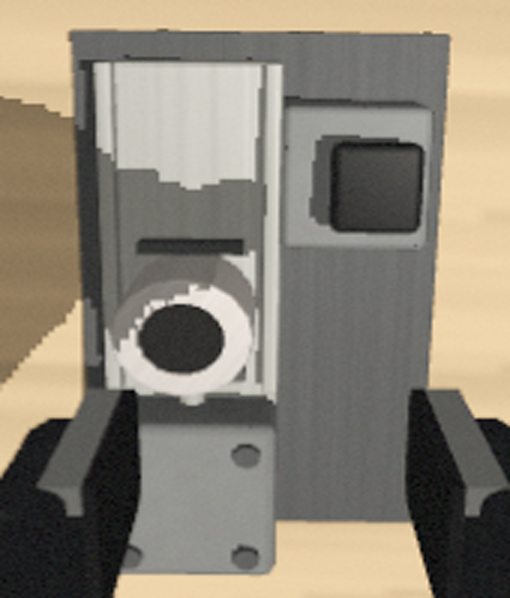

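Run:
```python
from h import *
import json
st={k:np.array(v) for k,v in json.load(open('w1.json')).items()}
def f(x,y): return [230+x/3,90+y/2.6]
B=ray('wrist',[f(180,339)],70,st)[0]; P=ray('wrist',[[356,161.5]],54,st)[0]; print(B,P)
v=(P-B)[:2]; print('dist',np.linalg.norm(v),'exp',np.hypot(46,54),'yaw',np.degrees(np.arctan2(v[1],v[0])-np.arctan2(-54,46)))
def line(a,b,z):
    e=ray('wrist',[f(*a),f(*b)],z,st); d=e[1]-e[0]; print(e.round(1)[:,:2].tolist(),np.degrees(np.arctan2(d[1],d[0])).round(2))
line((275,400),(283,62),38)   # right wall outer top
line((266,400),(266,62),38)
line((106,380),(94,62),38)
line((421,520),(449,36),0); line((69,32),(449,36),0)
line((285,246),(427,248),34); line((283,103),(430,105),34)
line((138,240),(244,240),39)
```

```text
[ 553.70805259 -231.308682     70.        ] [ 603.3546768  -283.56875091   54.        ]
dist 72.08260607262088 exp 70.9365914038728 yaw 3.104866260618438
[[520.5, -259.6], [640.2, -254.9]] 2.22
[[520.3, -256.7], [639.9, -250.1]] 3.17
[[525.2, -206.1], [637.2, -201.1]] 2.57
[[451.8, -317.8], [651.4, -307.5]] 2.94
[[645.9, -186.6], [651.4, -307.5]] -87.43
[[577.2, -259.3], [579.0, -302.6]] -87.65
[[626.6, -255.8], [628.4, -298.7]] -87.55
[[578.0, -215.2], [579.8, -246.8]] -86.72
```

Run:
```python
from h import *
import json
st={k:np.array(v) for k,v in json.load(open('w1.json')).items()}
def f(x,y): return [230+x/3,90+y/2.6]
for d in (173.4,167,160):
    e=ray('wrist',[f(88,390),f(136,390),f(412,390),f(458,390)],st['ee_pos'][2]-d,st)
    t=R.from_quat(st['eef_rot'][[1,2,3,0]]).inv().apply(e-st['ee_pos']); print(d,t.round(1).tolist())
    print(proj('wrist',[st['ee_pos']+R.from_quat(st['eef_rot'][[1,2,3,0]]).apply([x,20,d]) for x in(-11,0,11)],st).round(1).tolist())
```

```text
173.4 [[9.0, -28.2, 173.4], [9.0, -21.0, 173.4], [9.1, 20.3, 173.4], [9.1, 27.2, 173.3]]
[[365.1, 280.1], [366.0, 258.5], [366.9, 236.0]]
167 [[11.7, -26.9, 167.0], [11.7, -20.1, 167.0], [11.8, 19.3, 167.0], [11.8, 25.9, 166.9]]
[[366.9, 287.3], [367.8, 264.9], [368.8, 241.6]]
160 [[14.6, -25.6, 160.0], [14.6, -19.1, 160.0], [14.7, 18.3, 159.9], [14.7, 24.5, 159.9]]
[[368.9, 295.8], [370.0, 272.6], [371.1, 248.3]]
```

Call:
apply_moves(
  deltas=[
    [20,1,20,0,0,0.01,0.56],
    [20,1,50,0,0,0.01,0.56],
    [20,1,80,0,0,0.01,0.56],
    [20,1,105,0,0,0.01,0.56],
    [20,1,120,0,0,0.01,0.56],
    [20,1,129,0,0,0.01,0.56],
    [20,1,129,0,0,0.01,0.56],
    [20,1,129,0,0,0.01,0.56],
  ],
)

```text
time: 1.95
ee_pos: [600.1, -258.1, 241.4]
eef_rot: [-0.001, 1.0, 0.022, -0.0]
force: [-0.2, -0.1, 0.4]
finger_gap: 47.7
```

Run:
```python
from h import *
st=env.state(); im=env.camera('wrist'); save('w2',im); s=env.camera('scene'); save('s2',cv2.resize(s[190:290,190:310],None,fx=5,fy=5,interpolation=cv2.INTER_CUBIC))
print(st['ee_pos'],st['eef_rot'],st['finger_gap'],st['force'])
```

```text
[ 600.05198533 -258.13022778  241.36654831] [-5.02337609e-04  9.99757797e-01  2.19991964e-02 -3.59682959e-04] 47.71414765786177 [-0.19996047 -0.12804451  0.38704946]
```

View pics/w2.png

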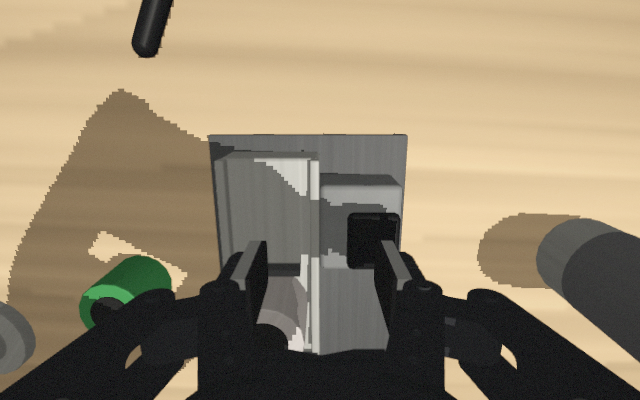

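View pics/s2.png

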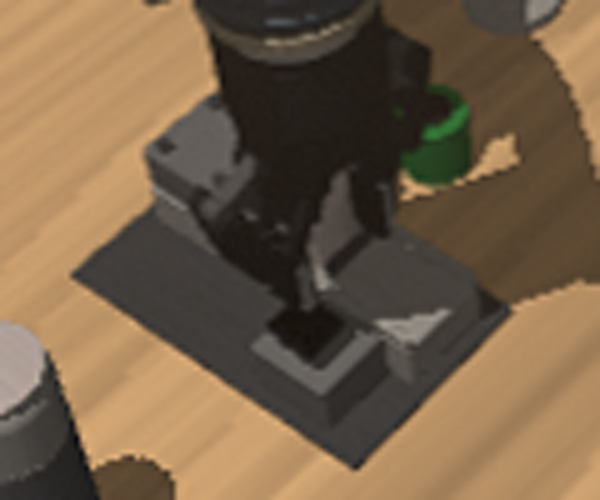

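The view shows the fingers just ahead of and above the work: left finger over the trough ahead of the bush, right finger at the black pad (348–400, 212–268). I'll check the estimate by projecting the expected points.

Run:
```python
from h import *
st=env.state()
a=np.radians(2.7); M=np.array([[np.cos(a),-np.sin(a)],[np.sin(a),np.cos(a)]])
def W(p): return np.r_[M@np.array(p[:2])+[554,-231.5],p[2]]
pts=[(x,y,54) for x in(31,61) for y in(-41,-67)]+[(85,27,30),(85,-27,30),(85,-27,38),(71,-72,34),(71,-27,34)]
print(proj('wrist',[W(p) for p in pts],st).round(0).tolist())
print('pad px->', ray('wrist',[[374.5,240]],54,st), W((46,-54,54)), 'target TCP',W((46,-27,0)))
```

```text
[[347.0, 271.0], [398.0, 271.0], [348.0, 215.0], [401.0, 215.0], [218.0, 159.0], [319.0, 158.0], [319.0, 161.0], [403.0, 186.0], [319.0, 186.0]]
pad px-> [[ 604.631611   -283.67548031   54.        ]] [ 602.49268259 -283.27315652   54.        ] target TCP [ 601.22080842 -256.30312989    0.        ]
```

Call:
apply_moves(
  deltas=[
    [2,-1.5,6,0,0,0,0.56],
    [2,-1.5,12,0,0,0,0.56],
    [2,-1.5,16,0,0,0,0.56],
    [2,-1.5,16,0,0,0,0.56],
  ],
)

```text
time: 2.38
ee_pos: [602.1, -256.1, 225.1]
eef_rot: [-0.0, 1.0, 0.022, -0.0]
force: [-0.4, -0.5, -0.6]
finger_gap: 47.9
```

Run:
```python
from h import *
st=env.state(); im=env.camera('wrist'); save('w3',im)
print(st['ee_pos'],st['finger_gap'],st['force'])
```

```text
[ 602.14983708 -256.07377717  225.07911785] 47.903550028902174 [-0.43488568 -0.47164688 -0.56178152]
```

View pics/w3.png

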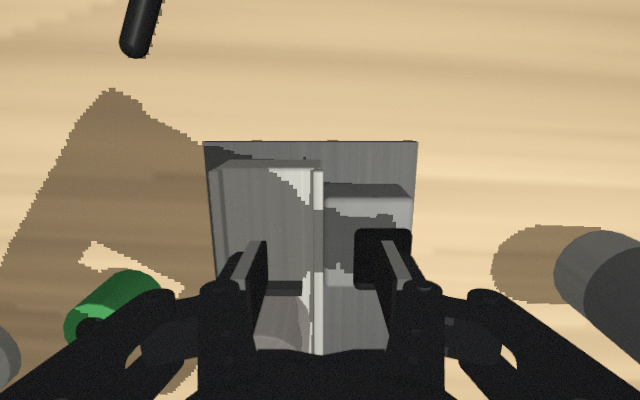

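Call:
apply_moves(
  deltas=[
    [0,0,3,0,0,0,0.56],
    [0,0,5,0,0,0,0.56],
    [0,0,7,0,0,0,0.56],
    [0,0,7,0,0,0,0.56],
  ],
)

```text
time: 2.77
ee_pos: [602.4, -256.2, 218.4]
eef_rot: [-0.0, 1.0, 0.022, 0.0]
force: [0.4, -0.1, 1.5]
finger_gap: 47.9
```

Call:
apply_moves(
  deltas=[
    [0,0,2,0,0,0,0.56],
    [0,0,4,0,0,0,0.56],
    [0,0,6,0,0,0,0.56],
    [0,0,8,0,0,0,0.56],
    [0,0,9,0,0,0,0.56],
    [0,0,9,0,0,0,0.56],
  ],
)

```text
time: 3.27
ee_pos: [602.9, -256.4, 212.0]
eef_rot: [0.0, 1.0, 0.022, 0.001]
force: [-7.5, 4.6, 24.7]
finger_gap: 47.9
```

Run:
```python
from h import *
st=env.state(); im=env.camera('wrist'); save('w4',im); s=env.camera('scene'); save('s4',cv2.resize(s[190:290,190:310],None,fx=5,fy=5,interpolation=cv2.INTER_CUBIC))
t=env.camera('top'); save('t4',cv2.resize(t[160:260,320:440],None,fx=5,fy=5,interpolation=cv2.INTER_CUBIC))
print(st['ee_pos'],st['finger_gap'],st['force'],st['ft_torque'])
```

```text
[ 602.94015695 -256.38471982  211.9556961 ] 47.92727177136088 [-7.51433493  4.59076655 24.68265679] [ 0.02433992  1.13960693 -0.322126  ]
```

View pics/w4.png

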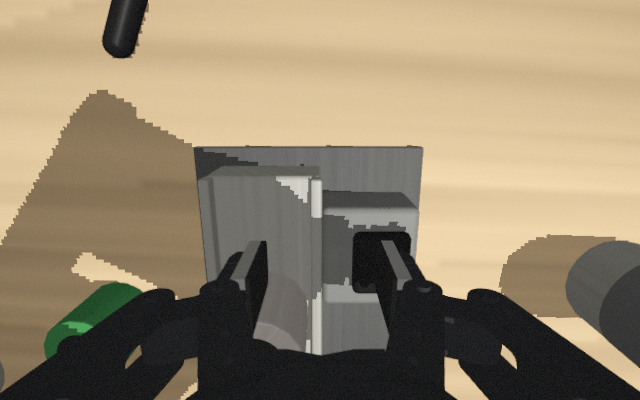

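View pics/s4.png

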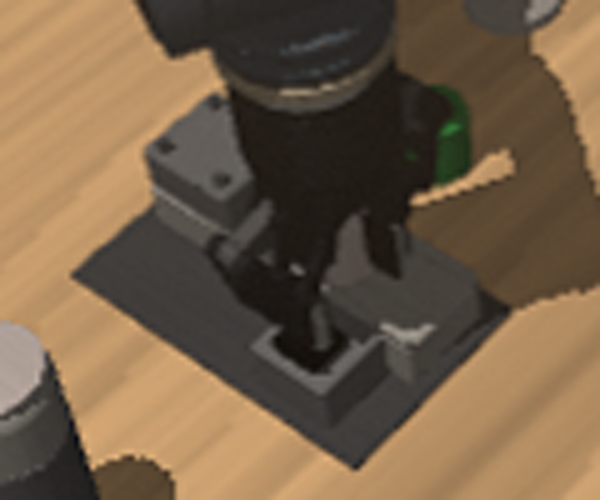

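Run:
```python
from h import *
st=env.state()
a=np.radians(2.7); M=np.array([[np.cos(a),-np.sin(a)],[np.sin(a),np.cos(a)]])
def W(p): return np.r_[M@np.array(p[:2])+[555,-231.5],p[2]]
print('TCP in ej', M.T@(st['ee_pos'][:2]-[555,-231.5]), st['force'],st['time'])
for z in (42,45,48,54): print(z,proj('wrist',[W(p) for p in [(61,-41,z),(61,-67,z),(31,-41,z)]],st).round(1).tolist())
for bx in (0,14,16,18,20,25): print(bx,proj('wrist',[W((bx+20,0,30)),W((bx+12,-16,30)),W((bx+2,-20,30)),W((bx+2,-20,70))],st).round(1).tolist())
im=cv2.cvtColor(cv2.imread('pics/w4.png'),cv2.COLOR_BGR2RGB); save('w4c',cv2.resize(im[150:360,190:430],None,fx=3.2,fy=2.8,interpolation=cv2.INTER_CUBIC))
```

```text
TCP in ej [ 46.67637178 -27.10997054] [-6.76496576  3.33825976 24.25727314] 3.4167
42 [[353.7, 232.6], [413.3, 232.4], [352.1, 293.7]]
45 [[354.3, 235.2], [415.1, 234.9], [352.7, 297.3]]
48 [[355.0, 237.8], [417.0, 237.6], [353.3, 301.0]]
54 [[356.5, 243.5], [421.0, 243.2], [354.6, 308.8]]
0 [[267.8, 300.5], [300.0, 314.3], [308.1, 331.1], [304.7, 393.5]]
14 [[266.5, 275.4], [299.4, 289.9], [307.7, 307.4], [304.1, 365.4]]
16 [[266.3, 271.7], [299.3, 286.3], [307.7, 304.0], [304.0, 361.2]]
18 [[266.1, 268.0], [299.3, 282.7], [307.6, 300.5], [303.9, 357.0]]
20 [[265.9, 264.3], [299.2, 279.0], [307.6, 297.0], [303.9, 352.7]]
25 [[265.4, 254.8], [299.0, 269.8], [307.4, 288.1], [303.6, 341.9]]
```

View pics/w4c.png

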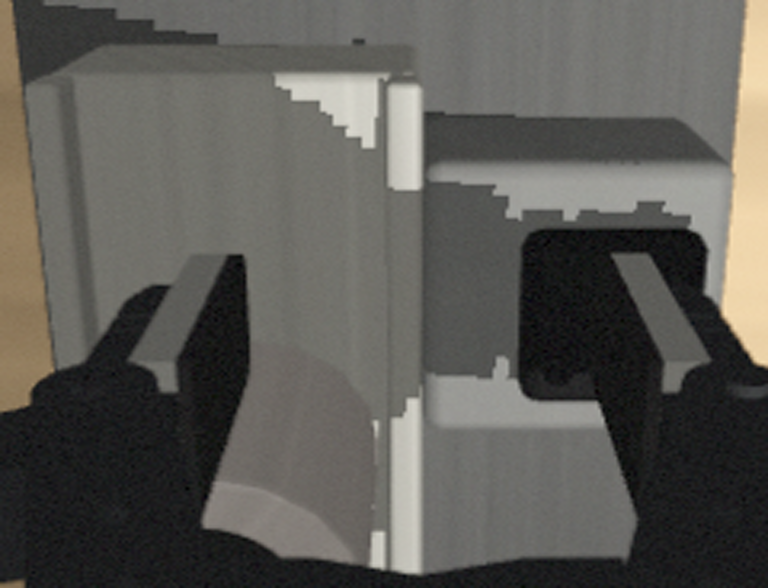

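View pics/t4.png

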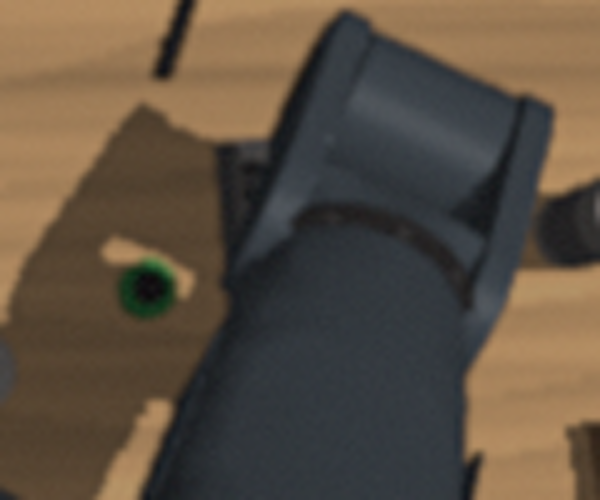

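Run:
```python
from h import *
for i in range(12):
    im=env.camera('wrist')
    if i%4==3: st=env.state(); print(st['time'],st['ee_pos'].round(2),st['force'].round(1),st['finger_gap'])
save('w5',im[150:360,190:430])
d=np.abs(im.astype(int)-cv2.imread('pics/w4.png')[:,:,::-1]).max(2); print((d>40).sum())
```

```text
3.6167 [ 602.9  -256.38  211.99] [-6.8  4.3 24. ] 47.97077401815503
3.8167 [ 602.9  -256.39  211.99] [-6.8  3.6 23.7] 47.8662988484678
4.0167 [ 602.91 -256.39  212.02] [-6.2  5.1 24.7] 47.702669631384666
28
```

View pics/w5.png

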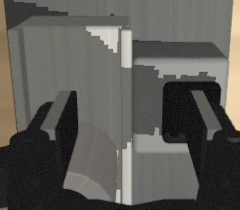

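The hold is steady: the picture is unchanged, with the pad down and the bush against the finger. The green look-alike is still at top px ~(349,217). I'm handing in now.

Run:
```python
from h import *
print(env.hand_in()); st=env.state(); print(st['time'],st['force'])
```

```text
the job is handed in; nothing more can be done
None
the job is handed in; nothing more can be done
```

The bush is trapped and the pad is held fully down. I handed the job in at about 4 s, still holding. I worked the ejector with the round bush. One fingertip pressed its pad down while the other finger, already standing in the trough, caught the bush as it popped out.

**Last checks**
- **Pad:** its top face measures about 41.5 mm high, against 42 mm when fully down.
- **Bush:** it is upright with its front at about x = 35.5 mm in the ejector's frame. The finger's rear face is at about 35.7 mm, so the two are touching.
- **Hold:** the downward push stayed at about 24 N, and the pose did not change over the last 0.6 s before handing in.
- **Other objects:** nothing was lifted. The green look-alike was still in its place; I saw no contact with the other ejector or the rest, but did not measure them again.

**A disagreement:** the sideways force read about -7 N along x, although the bush alone should push the finger the other way with 3–4 N. I put this down to friction between the fingertip and the bottomed pad, but did not test it.

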